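# Load a reagent cassette into the bench analyser and slide its selector home

### The job

Put the orange reagent cassette into the pocket of the analyser's sloping deck, foot first and pushed in as far as it goes, let go of it, and swing the locking lever shut over it until it stops. Then slide the yellow selector grip up the slope to its end stop at the green mark. Leave the blue cassette and the other things on the bench where they stand.

Things in the scene. Friction and masses are not known exactly. Their poses are not given: they have to be found in the camera images.
- cassette: Orange reagent cassette, white cap and foot: a loose upright block 60 x 36 x 80 mm (x, y, z), about 0.14 kg, standing on the bench; origin at the centre of its underside, z up through the cap. Its lowest 6 mm (foot) measures only 52 x 28 mm. The same either way round. It swaps places with the blue cassette and the brown bottle from run to run.
- deck: White sloping top of the analyser, 220 mm up the slope x 360 mm across, fixed. Origin at the centre of its upper surface, 120 mm above the bench. x points up the slope (away from the robot), y across it to the left, z out along its normal, which leans 30 degrees from vertical towards the robot. Low edge 65 mm, high edge 175 mm above the bench. The analyser's place and yaw vary.
- pocket (a point): Centre of the floor of the blue-framed pocket in the deck, at (0, 50, -40) mm in the deck's frame; axes as the deck's. The pocket is 65 (deck x) x 41 mm (deck y), 40 mm deep, square to the deck, 3 mm chamfer, mouth flush with the deck. A seated cassette has its underside here, its z along the deck's z, its long side along the deck's x, and stands 40 mm out.
- lever (a joint): Angle (rad) of the steel locking lever, which turns parallel to the deck about a post at (85, 50) mm in the deck's frame. 0: open, bar along the deck's +y; grows counter-clockwise seen from above; 1.571 at the stop: shut, bar along the deck's -x over the cassette. Bar 14 mm wide, 10 mm thick, underside 47 mm above the deck (7 mm over a seated cassette). Stays where left; starts nearly open.
- lever_pin (a point): Middle of the red upright handle pin at the lever's end, 120 mm from the post's axis: 16 mm diameter, 40 mm tall, standing on the bar along the deck's z; this point is 20 mm above the bar's top, 77 mm above the deck.
- selector (a joint): Travel of the selector, m. 0 at the low stop (orange mark), grows up the slope along the deck's x, 0.100 at the upper end stop (green mark). About 2 N friction holds it where it is left. Starts in the lower part.
- selector_grip (a point): Middle of the yellow selector grip, a block 40 mm (deck x) x 16 mm (deck y) x 40 mm tall on a grey carriage 50 x 30 mm whose top is 10 mm above the deck; this point is 30 mm above the deck, 20 mm below the grip's top. It runs along the line 100 mm to the right (deck y = -100 mm) of the deck's middle, from deck x = -35 to +65 mm.
- blue_cassette: A blue cassette with grey cap, same size as the orange one, loose; not to be moved. Origin at the centre of its underside.
- brown_bottle: Brown glass bottle, 52 mm diameter, 105 mm tall, loose; not to be moved. Origin at the centre of its underside.
- beaker: Clear glass beaker, 76 mm diameter, 95 mm tall, loose, behind the cassettes. Origin at the centre of its underside.
- flask: Greenish conical flask, 76 mm diameter, 110 mm tall, loose, on the left. Origin at the centre of its underside.
- white_jar: White jar with blue lid, 60 mm diameter, 80 mm tall, loose, left of the analyser. Origin at the centre of its underside.
- spatula: Spatula, 170 mm long, lying loose near the robot's left. Origin under its middle.
Things that resemble listed ones, but are neither listed nor needed, are in the scene too. Leave any pink or red look-alike of the cassette alone.

How it is judged:
By the outcome, as a careful person would: the job done as asked, in the order asked, and still so for the second after the job is handed in, with the robot touching nothing.
It also fails if it takes over 58 s, if anything falls off the work surface, if the arm or the gripper's body presses on something with over 40 N, if the wrist force passes 120 N, or if a joint passes its speed limit or range.

### The arm

A 6-joint arm with a two-finger parallel gripper is mounted at the origin on the work surface. World frame = base frame: x ahead of the robot, y to its left, z up, the work surface at z = 0. Lengths are in m, angles in rad, forces in N, time in s.
With the tool pointing down it reaches from about 0.25 to 0.775 m from the base axis. Payload 4 kg.
Tool frame: the origin (TCP) lies midway between the tips of the shut fingers; the grasp point (between the pads) lies 19 mm behind it; z points along the fingers, y is the line along which they close (so a half turn about z gives the same grasp; the last joint's range is limited). The gripper opens to 94 mm and grips with 3 to 60 N. Pads are 16 mm wide; open, the fingers measure 119 mm over their backs; the gripper's body (75 mm by 177 mm) begins 78 mm behind the grasp point.
Start: joints at [-1.206, 0.087, 1.371, -0, 1.684, -0.103], TCP at [0.248, -0.491, 0.206] pointing down, gripper open.
Joint ranges: [-3.1, 3.1], [-0.76, 2.03], [0.27, 2.55], [-1.08, 4.22], [0.17, 2.65], [-2.57, 2.57]. Speed limits (rad/s): [2.79, 2.79, 3.14, 3.14, 3.14, 3.14].

### API

Orientations are given as [roll, pitch, yaw] about the fixed x, y, z axes, in that order (R = Rz(yaw) Ry(pitch) Rx(roll)).
In Python, from bench import robot gives the robot as it stands. The module is installed in compiled form; this text tells all that it offers.
- The arm moves only by the tool arm_command, never from a script. Its argument "targets" is a list of rows, each a list of 4 numbers: the shift along the world's x, y, z as a fraction of full scale, then the turn about the world's z as a fraction of full scale. A call has 1 to 8 rows; each row is the pose to reach, as a shift and turn from the pose commanded when the call began; what a row does not reach only later rows make up. Full scale, the value 1, is 0.5 m for a shift and 120 degrees for a turn. A row lasts 1/12 s, in which the tool goes at most 41.7 mm and 7.16 degrees, less where a joint would pass 70% of its speed; a pose out of reach is approached as far as the arm can. A call with a number of a shift or a turn outside -1 to 1 is refused whole. A call with a gripper value outside its range is refused whole. "claw" is the closure, from 0 (fully open) to 1 (shut), set as the call begins (left out, the last holds). The fingers move at their own pace and stop on an object; the grip force is fixed at half the most. Time passes only in rows, so rows that repeat a pose let the fingers close. It gives the time, the measured TCP pose, the force, the opening and the grip force at its end, in the units of the state.
- robot.get_obs(): the state, without advancing time (a new reading comes with each control period).
- robot.snapshot(name): name is "side" or "top" or "wrist"; returns the picture (384x512x3 uint8, red, green, blue); there is no depth.
- robot.camera_info(name): a dict with "vfov" (degrees; the focal length in pixels is half the picture's height over the tangent of half this angle, whatever the lens; pixels are square), "cx", "cy" (the principal point, pixels), "k1" (the pictures are not rectified: a ray, as slopes to the right and down, at radius r is drawn at 1 + k1 r^2 times it, then the intrinsics apply), "extrinsics" (4x4, takes a point from camera to world coordinates); the wrist camera has in their place "T_tool_cam" (4x4, takes a point from camera to tool coordinates, whose origin is the TCP and whose axes are the flange's). Camera axes: x right, y up, looking along -z (the intrinsics and any distortion apply to the point x, -y, -z); pixel columns grow to the right and rows downward; lengths in m; the calibration is good to about 2 mm. A picture is of the moment at which its call begins: read the wrist's pose just before it. camera_info takes no time and is no camera call.
- robot.close_job(): hands the job in; it is judged then, once.
The state is a dict: "time": time; "joint_positions": joint angles; "qvel": joint speeds; "joint_torque": joint torques, N m; "tool_pos": TCP position; "ee_rot": TCP orientation; "wrist_force": force on the tool from outside, world axes, zero at the start; "wrist_torque": the same for the moment, N m; "width": finger opening in m; "finger_force": force on a finger pad.
Only numpy, scipy, OpenCV 4.12 (cv2) and the standard library are available. Lean on these libraries where they do the work, as an engineer would, in place of code of your own. Each camera call takes 0.05 s, during which the arm holds its last target. There are 200 camera calls.

## Working session

There is one attempt and no reset: what is moved stays moved. The work goes in short steps, Python scripts to look and compute and a tool call to move; the robot and the scene stay as the last step left them, time stands still between calls to the robot, and variables do not carry over. Pictures are saved under pics/ and viewed, at most 10 in all, crops included, and the job is handed in when it is done.

Besides the shell and the picture viewer there is one more tool, called after ">>>" as a command line: name --pt "numbers of a row" for each row, then --argument value for the rest. arm_command: Moves the arm, as the interface text tells. Shift numbers are shares of 0.5 m and turn numbers shares of 120 degrees, none past 1 either way. Its arguments: {"type":"object","properties":{"targets":{"type":"array"},"claw":{"type":"number"}},"required":["targets"]}

```bash
mkdir -p pics
python3 - <<'E'
from bench import robot
import cv2,numpy as np
for n in ["side","top"]:
    im=robot.snapshot(n); cv2.imwrite(f"pics/{n}0.png",cv2.resize(im[:,:,::-1],(800,600),interpolation=cv2.INTER_CUBIC))
    np.save(f"pics/{n}0.npy",im)
for n in ["side","top","wrist"]: print(n,robot.camera_info(n))
print(robot.get_obs())
E
```

```text
side {'vfov': 46.52541018189549, 'cx': 265.5831517329725, 'cy': 193.22353206132686, 'k1': 0.03469126377282718, 'extrinsics': array([[-0.78196301,  0.38002443, -0.49408025, -0.17483847],
       [-0.62323244, -0.49031913,  0.60923598,  0.84151016],
       [-0.01073244,  0.78432684,  0.62025497,  0.96404245],
       [ 0.        ,  0.        ,  0.        ,  1.        ]])}
top {'vfov': 53.66485995827279, 'cx': 259.2420802309175, 'cy': 190.12890516790324, 'k1': -0.00432323710865536, 'extrinsics': array([[ 0.0165776 ,  0.99334827, -0.11394913,  0.37153486],
       [-0.99965614,  0.01878193,  0.01829845,  0.05296976],
       [ 0.02031692,  0.1136066 ,  0.99331806,  1.20238746],
       [ 0.        ,  0.        ,  0.        ,  1.        ]])}
wrist {'vfov': 68.57893188988126, 'cx': 254.13802367557392, 'cy': 191.4386845696622, 'k1': -0.0267420077930097, 'T_tool_cam': array([[-5.40503585e-05,  9.64889813e-01,  2.62654995e-01,
         7.56184638e-02],
       [ 9.99999998e-01,  6.00692869e-05, -1.48860088e-05,
         4.03548429e-04],
       [-3.01408565e-05,  2.62654993e-01, -9.64889814e-01,
        -1.78947577e-01],
       [ 0.00000000e+00,  0.00000000e+00,  0.00000000e+00,
         1.00000000e+00]])}
{'time': 0.1, 'joint_positions': array([-1.20608947e+00,  8.78886399e-02,  1.37206482e+00,  1.23821713e-05,
        1.68360755e+00, -1.03070416e-01]), 'qvel': array([-0.00083767, -0.0005639 , -0.00211658,  0.00013256,  0.0017726 ,
       -0.00236768]), 'joint_torque': array([ 2.56260340e-03, -3.41255522e+01, -3.03299654e+01,  7.21981446e-02,
        3.04870738e-02, -9.51519473e-05]), 'tool_pos': array([ 0.24783762, -0.49045323,  0.20443653]), 'ee_rot': array([-3.13963600e+00, -2.14761607e-04,  4.67778441e-01]), 'wrist_force': array([ 0.38787021, -0.25461087, -0.35075423]), 'wrist_torque': array([-0.03223389, -0.01997732,  0.0099532 ]), 'finger_force': 0.0, 'width': 0.09400023029213644}
```

View pics/top0.png

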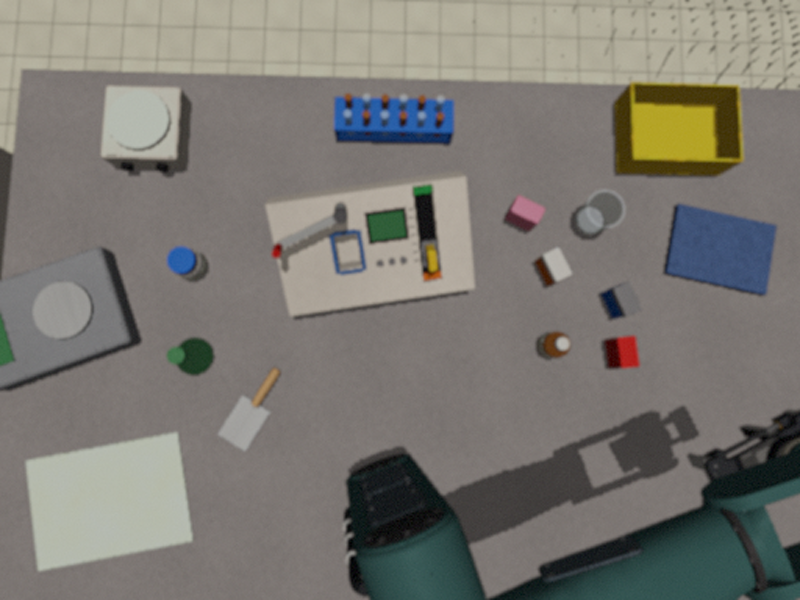

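View pics/side0.png

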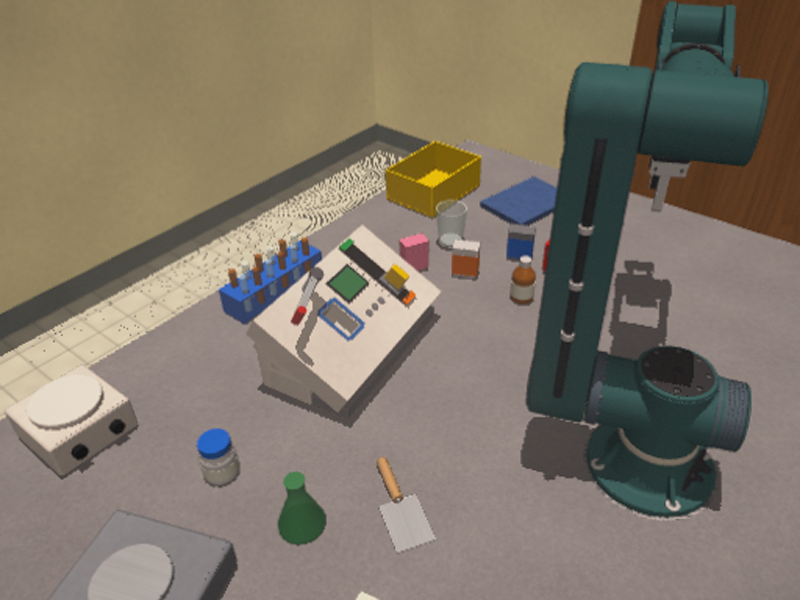

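Run:
```python
import cv2,numpy as np
im=np.load("pics/top0.npy")[100:230,165:375,::-1]
cv2.imwrite("pics/crop0.png",cv2.resize(im,(798,494),interpolation=cv2.INTER_CUBIC))
```

```text
(no output)
```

View pics/crop0.png

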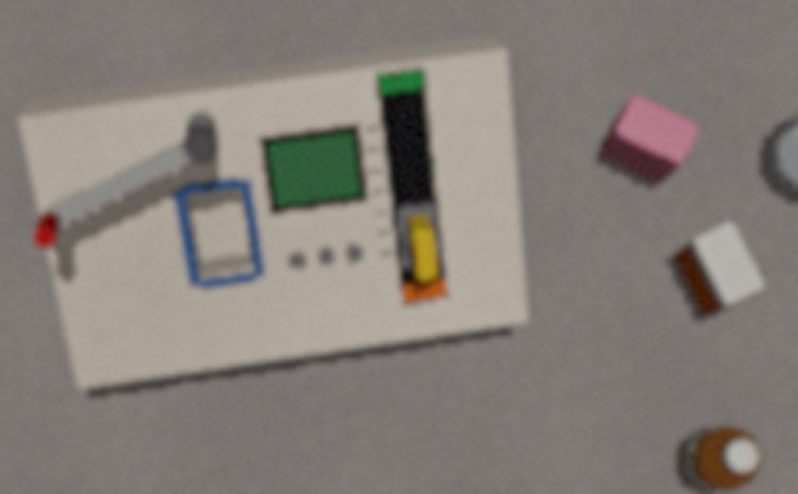

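```bash
cat > h.py <<'E'
import numpy as np
from scipy.optimize import least_squares
from scipy.spatial.transform import Rotation as R
def proj(P,ci,T):
    p=(np.asarray(P)-T[:3,3])@T[:3,:3]; s=np.c_[p[:,0],-p[:,1]]/-p[:,2:3]
    f=192/np.tan(np.radians(ci["vfov"]/2)); r2=(s**2).sum(1,keepdims=True)
    return s*(1+ci["k1"]*r2)*f+[ci["cx"],ci["cy"]]
def deckpts(q,d):  # q=[x,y,yaw]; d points in deck frame (m)
    M=(R.from_euler('z',q[2])*R.from_euler('y',-30,degrees=True)).as_matrix()
    return np.asarray(d)@M.T+[q[0],q[1],.12]
def boxpts(q,d):
    return R.from_euler('z',q[2]).apply(d)+[q[0],q[1],0]
def fit(fun,d,px,ci,T,q0):
    s=least_squares(lambda q:(proj(fun(q,d),ci,T)-px).ravel(),q0)
    return s.x,s.fun.reshape(-1,2)
E
python3 - <<'E'
from bench import robot
from h import *
ci=robot.camera_info("top");T=ci["extrinsics"]
px=lambda a:np.array([165,100])+(np.array(a)+.5)/3.8-.5
d=np.array([[110,180,0],[110,-180,0],[-110,-180,0],[-110,180,0]])/1e3
q,r=fit(deckpts,d,px([[20,117],[506,47],[528,322],[85,390]]),ci,T,[.5,.05,0]);print("deck",q,np.degrees(q[2]),r.round(2).tolist())
inv=lambda d:(proj(deckpts(q,np.array(d)/1e3),ci,T)-[165,100]+.5)*3.8-.5
print("pocket corners",inv([[32,70,0],[32,30,0],[-32,30,0],[-32,70,0]]).round())
for a in (0,.2,.4): print("pin top",a,inv([[85-120*np.sin(a),50+120*np.cos(a),97]]).round())
for s in (0,.02,.04):print("grip top",s,inv([[-35+s*1e3,-100,50]]).round())
d=np.array([[30,18,80],[30,-18,80],[-30,-18,80],[-30,18,80]])/1e3
c,r=fit(boxpts,d,px([[693,238],[731,222],[765,284],[727,306]]),ci,T,[.4,-.2,.5]);print("cas",c,np.degrees(c[2]),r.round(2).tolist())
print("pocket",deckpts(q,[[0,.05,-.04]]))
E
```

```text
deck [0.58646992 0.08981832 0.17230615] 9.872415180246929 [[0.03, 0.44], [0.37, 0.07], [0.61, -0.44], [-1.02, -0.15]]
pocket corners [[189. 198.]
 [241. 190.]
 [254. 269.]
 [203. 277.]]
pin top 0 [[ 26. 189.]]
pin top 0.2 [[ 37. 221.]]
pin top 0.4 [[ 54. 251.]]
grip top 0 [[430. 270.]]
grip top 0.02 [[428. 245.]]
grip top 0.04 [[425. 219.]]
cas [ 0.57085787 -0.25959177  0.47460088] 27.1926270992578 [[-0.4, 0.19], [0.08, -0.75], [0.42, 0.57], [-0.09, -0.01]]
pocket [[0.59760102 0.14250702 0.08535898]]
```

>>> arm_command --pt "0.646 0.462 0 0.003" --pt "0.646 0.462 0 0.003" --pt "0.646 0.462 0 0.003" --pt "0.646 0.462 0 0.003" --pt "0.646 0.462 0 0.003" --pt "0.646 0.462 0 0.003" --pt "0.646 0.462 0 0.003" --pt "0.646 0.462 0 0.003"

```text
time: 0.77
tool_pos: [0.5203, -0.2953, 0.2049]
ee_rot: [-3.141, 0.001, 0.474]
wrist_force: [0.6, -1.1, 0.7]
width: 0.0937
finger_force: 0.0
```

>>> arm_command --pt "0.115 0.082 0 0" --pt "0.115 0.082 0 0" --pt "0.115 0.082 0 0" --pt "0.115 0.082 0 0" --pt "0.115 0.082 0 0"

```text
time: 1.18
tool_pos: [0.576, -0.2563, 0.2048]
ee_rot: [-3.141, 0.001, 0.474]
wrist_force: [-0.4, -0.7, -0.1]
width: 0.0939
finger_force: 0.0
```

Run:
```python
from bench import robot
import cv2,numpy as np
o=robot.get_obs();print(o["tool_pos"],o["ee_rot"])
im=robot.snapshot("wrist");np.save("pics/w1.npy",im);cv2.imwrite("pics/w1.png",cv2.resize(im[:,:,::-1],(800,600),interpolation=cv2.INTER_CUBIC))
```

```text
[ 0.57597407 -0.25632581  0.20482707] [-3.14087275e+00  1.49720526e-03  4.73952827e-01]
```

View pics/w1.png

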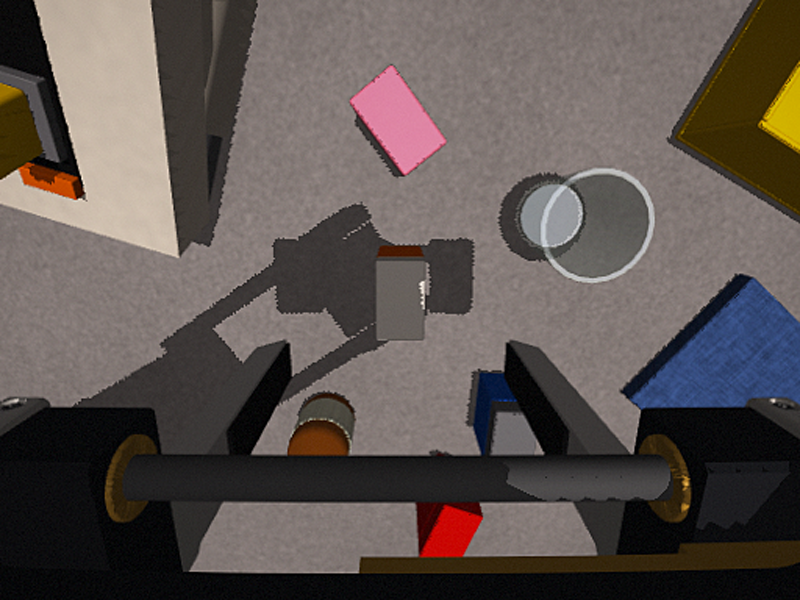

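```bash
cat >> h.py <<'E'
def wristT(ci,pos,rpy):
    T=np.eye(4);T[:3,:3]=R.from_euler('xyz',rpy).as_matrix();T[:3,3]=pos
    return T@ci["T_tool_cam"]
E
python3 - <<'E'
from bench import robot
from h import *
ci=robot.camera_info("wrist");o=robot.get_obs();T=wristT(ci,o["tool_pos"],o["ee_rot"])
px=(np.array([[377,262],[425,261],[424,340],[377,340]])+.5)*.64-.5
d=np.array([[30,18,80],[30,-18,80],[-30,-18,80],[-30,18,80]])/1e3
c,r=fit(boxpts,d,px,ci,T,[.57,-.26,.47]);print("cas",c,r.round(2).tolist())
px=(np.array([[178,256]])+.5)*.64-.5
q=[.5865,.0898,.1723]
print((proj(deckpts(q,[[-.11,-.18,0]]),ci,T)+.5)/.64-.5)
E
```

```text
cas [ 0.56884541 -0.26348482  0.47252149] [[-1.2, -0.94], [1.01, -0.29], [0.72, 0.71], [-0.52, 0.7]]
[[179.60753398 254.0382693 ]]
```

>>> arm_command --pt "-0.013 -0.013 -0.05 0" --pt "-0.013 -0.013 -0.13 0" --pt "-0.013 -0.013 -0.2 0" --pt "-0.013 -0.013 -0.27 0" --pt "-0.013 -0.013 -0.312 0" --pt "-0.013 -0.013 -0.312 0"

```text
time: 1.73
tool_pos: [0.5647, -0.2618, 0.0428]
ee_rot: [-3.131, 0.007, 0.471]
wrist_force: [-1.1, -0.2, -0.8]
width: 0.094
finger_force: 0.0
```

>>> arm_command --pt "0 0 0 0" --pt "0 0 0 0" --pt "0 0 0 0" --pt "0 0 0 0" --pt "0 0 0 0" --pt "0 0 0 0" --pt "0 0 0 0" --pt "0 0 0 0" --claw 1

```text
time: 2.4
tool_pos: [0.5703, -0.2625, 0.0497]
ee_rot: [3.141, -0.0, 0.474]
wrist_force: [0.1, 0.4, 0.7]
width: 0.0443
finger_force: 0.0
```

>>> arm_command --pt "0 0 0 0" --pt "0 0 0 0" --pt "0 0 0 0" --pt "0 0 0 0" --pt "0 0 0 0"

```text
time: 2.82
tool_pos: [0.5702, -0.2623, 0.0495]
ee_rot: [-3.141, -0.0, 0.474]
wrist_force: [0.2, 1.8, 0.3]
width: 0.036
finger_force: 29.8
```

>>> arm_command --pt "0 0 0.05 0" --pt "0 0 0.12 0" --pt "0 0 0.2 0" --pt "0 0 0.28 0" --pt "0 0 0.36 0" --pt "0 0 0.4 0" --pt "0 0 0.4 0"

```text
time: 3.4
tool_pos: [0.5722, -0.2638, 0.2569]
ee_rot: [3.131, -0.007, 0.474]
wrist_force: [0.1, -0.5, -0.9]
width: 0.036
finger_force: 29.8
```

>>> arm_command --pt "-0.14 0.781 0 -0.144" --pt "-0.14 0.781 0 -0.144" --pt "-0.14 0.781 0 -0.144" --pt "-0.14 0.781 0 -0.144" --pt "-0.14 0.781 0 -0.144" --pt "-0.14 0.781 0 -0.144" --pt "-0.14 0.781 0 -0.144" --pt "-0.14 0.781 0 -0.144"

```text
time: 4.07
tool_pos: [0.5096, 0.0672, 0.2464]
ee_rot: [-3.141, 0.004, 0.172]
wrist_force: [0.3, -0.2, -2.0]
width: 0.036
finger_force: 29.8
```

Run:
```python
from bench import robot
o=robot.get_obs();print(o["tool_pos"],o["ee_rot"],o["qvel"].round(2))
```

```text
[0.50956529 0.06723215 0.24638149] [-3.14117046  0.00442547  0.17201527] [ 0.96 -0.09  0.09  0.   -0.01  0.95]
```

>>> arm_command --pt "-0.021 0.124 0 0" --pt "-0.021 0.124 0 0" --pt "-0.021 0.124 0 0" --pt "-0.021 0.124 0 0" --pt "-0.021 0.124 0 0"

```text
time: 4.48
tool_pos: [0.5004, 0.1268, 0.2475]
ee_rot: [3.141, 0.003, 0.172]
wrist_force: [-0.1, -0.5, -1.2]
width: 0.0355
finger_force: 29.8
```

Run:
```python
from bench import robot
import cv2,numpy as np
o=robot.get_obs();print(o["tool_pos"],o["ee_rot"])
im=robot.snapshot("wrist");np.save("pics/w2.npy",im);cv2.imwrite("pics/w2.png",cv2.resize(im[:,:,::-1],(800,600),interpolation=cv2.INTER_CUBIC))
```

```text
[0.50035827 0.12681848 0.2475283 ] [3.14070686 0.0032123  0.17213803]
```

View pics/w2.png

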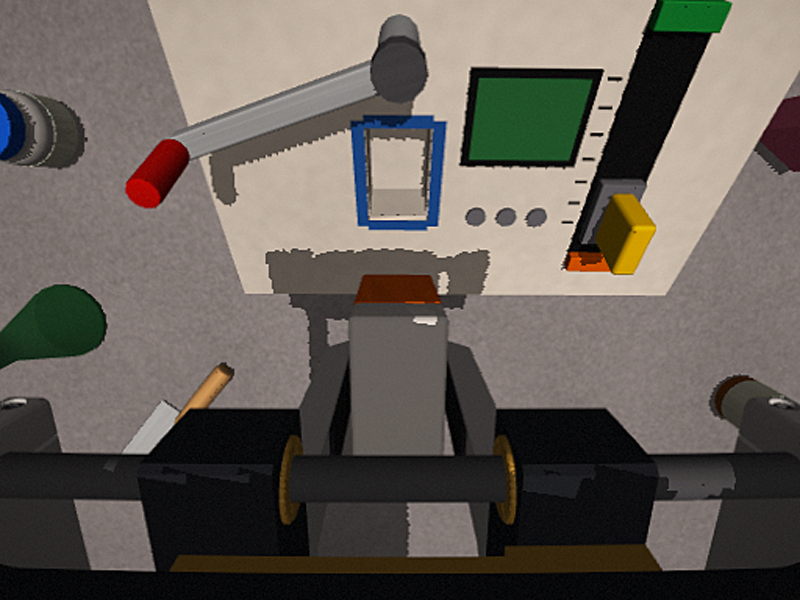

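Run:
```python
from bench import robot
from h import *
ci=robot.camera_info("wrist");T=wristT(ci,[0.50035827,0.12681848,0.2475283],[3.14070686,0.0032123,0.17213803])
px=lambda a:(np.array(a)+.5)*.64-.5
P=px([[245,294],[668,295],[351,120],[447,117],[440,229],[360,228]])
def f(q):
    a,b=q[3:];d=np.array([[-.11,.18,0],[-.11,-.18,0],[a,.05+b,0],[a,.05-b,0],[-a,.05-b,0],[-a,.05+b,0]])
    return (proj(deckpts(q,d),ci,T)-P).ravel()
s=least_squares(f,[.5865,.09,.172,.035,.025]);q=s.x;print(q,s.fun.round(2))
inv=lambda q,d:((proj(deckpts(q,np.array(d)/1e3),ci,T)+.5)/.64-.5).round()
q0=[.5865,.0898,.1723]
for Q in (q,q0):
    print("mouth",inv(Q,[[32.5,70.5,0],[32.5,29.5,0],[-32.5,29.5,0],[-32.5,70.5,0]]).tolist(),"hi corners",inv(Q,[[110,180,0]]),"low",inv(Q,[[-110,180,0],[-110,-180,0]]).tolist())
for a in (.2,.25,.3): print("pin top",a,inv(q,[[85-120*np.sin(a),50+120*np.cos(a),97]]))
for x in (0,.01,.02):print("grip top",x,inv(q,[[-35+x*1e3,-100,50]]))
c=[.50035827,.12681848,.172]
print("cassette",((proj(boxpts(c,np.array([[30,18,80],[30,-18,80],[30,18,6],[30,-18,6]])/1e3)+[0,0,.198],ci,T)+.5)/.64-.5).round().tolist())
```

```text
[0.58436613 0.08857979 0.17277163 0.04097693 0.02931534] [ 0.84  0.54 -0.71 -0.33  0.22 -0.99  0.52  0.9  -0.7  -0.45 -0.33  0.23]
mouth [[367.0, 132.0], [433.0, 132.0], [428.0, 219.0], [371.0, 219.0]] hi corners [[142. -14.]] low [[246.0, 295.0], [667.0, 294.0]]
mouth [[365.0, 128.0], [431.0, 128.0], [426.0, 216.0], [370.0, 216.0]] hi corners [[140. -20.]] low [[245.0, 292.0], [666.0, 292.0]]
pin top 0.2 [[123. 169.]]
pin top 0.25 [[131. 182.]]
pin top 0.3 [[141. 193.]]
grip top 0 [[629. 267.]]
grip top 0.01 [[635. 255.]]
grip top 0.02 [[641. 243.]]
cassette [[345.0, 314.0], [447.0, 314.0], [361.0, 271.0], [431.0, 271.0]]
```

Run:
```python
import cv2,numpy as np
im=np.load("pics/w2.npy")[165:275,190:320,::-1]
cv2.imwrite("pics/crop2.png",cv2.resize(im,(650,550),interpolation=cv2.INTER_CUBIC))
```

```text
(no output)
```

View pics/crop2.png

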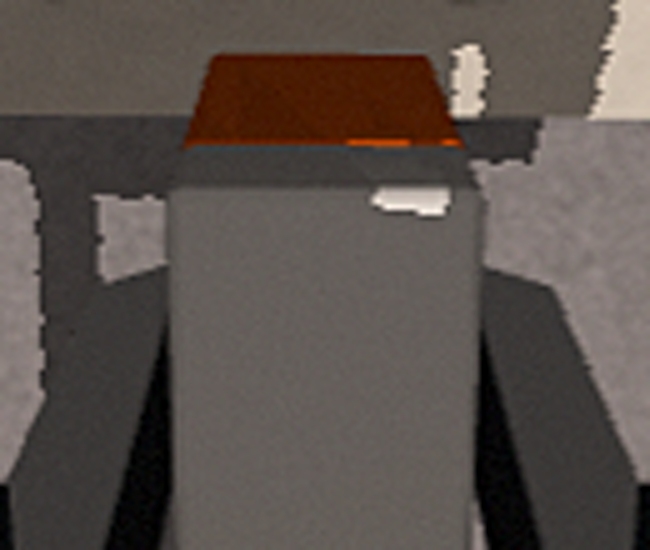

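>>> arm_command --pt "0.029 0.0024 -0.06 0" --pt "0.029 0.0024 -0.13 0" --pt "0.029 0.0024 -0.17 0" --pt "0.029 0.0024 -0.18 0" --pt "0.029 0.0024 -0.183 0" --pt "0.029 0.0024 -0.183 0"

```text
time: 5.03
tool_pos: [0.5159, 0.1279, 0.1586]
ee_rot: [3.141, -0.001, 0.171]
wrist_force: [-1.0, 0.0, -0.7]
width: 0.0365
finger_force: 29.8
```

>>> arm_command --pt "0 0 -0.006 0" --pt "0 0 -0.012 0" --pt "0 0 -0.016 0" --pt "0 0 -0.016 0"

```text
time: 5.37
tool_pos: [0.5155, 0.1288, 0.1504]
ee_rot: [3.141, -0.001, 0.173]
wrist_force: [0.3, -0.0, -1.3]
width: 0.0361
finger_force: 29.8
```

>>> arm_command --pt "0 0 -0.004 0" --pt "0 0 -0.008 0" --pt "-0.004 -0.001 -0.01 0" --pt "-0.011 -0.002 -0.014 0" --pt "-0.017 -0.003 -0.017 0" --pt "-0.0225 -0.004 -0.02 0" --pt "-0.0225 -0.004 -0.02 0"

```text
time: 5.95
tool_pos: [0.5039, 0.1268, 0.1409]
ee_rot: [3.141, -0.001, 0.173]
wrist_force: [-0.1, -0.1, 5.4]
width: 0.0356
finger_force: 29.9
```

>>> arm_command --pt "-0.007 -0.0012 -0.006 0" --pt "-0.014 -0.0024 -0.011 0" --pt "-0.0203 -0.0035 -0.017 0" --pt "-0.0265 -0.0046 -0.023 0" --pt "-0.032 -0.0056 -0.029 0" --pt "-0.0376 -0.0066 -0.035 0" --pt "-0.0376 -0.0066 -0.035 0"

```text
time: 6.53
tool_pos: [0.4857, 0.1238, 0.1256]
ee_rot: [-3.141, -0.004, 0.173]
wrist_force: [-4.1, 0.1, 11.9]
width: 0.0358
finger_force: 30.0
```

>>> arm_command --pt "0.002 0.0003 -0.0035 0" --pt "0.004 0.0006 -0.007 0" --pt "0.004 0.0006 -0.007 0" --pt "0.004 0.0006 -0.007 0"

```text
time: 6.87
tool_pos: [0.486, 0.1239, 0.1233]
ee_rot: [-3.141, 0.001, 0.173]
wrist_force: [-11.2, -2.5, 21.1]
width: 0.036
finger_force: 30.0
```

Run:
```python
from bench import robot
import cv2,numpy as np
o=robot.get_obs();print(o["tool_pos"],o["ee_rot"],o["wrist_force"],o["wrist_torque"])
im=robot.snapshot("wrist");np.save("pics/w3.npy",im)
s=robot.snapshot("side");np.save("pics/s3.npy",s)
a=cv2.resize(im[150:300,180:330,::-1],(400,400),interpolation=cv2.INTER_CUBIC)
b=cv2.resize(s[135:285,150:300,::-1],(400,400),interpolation=cv2.INTER_CUBIC)
cv2.imwrite("pics/c3.png",np.hstack([a,b]))
```

```text
[0.48599325 0.12390487 0.12331622] [-3.14143482e+00  5.36576731e-04  1.72911237e-01] [-11.24471387  -2.52340552  21.05673056] [-0.09867572  1.72555071  0.00547323]
```

View pics/c3.png

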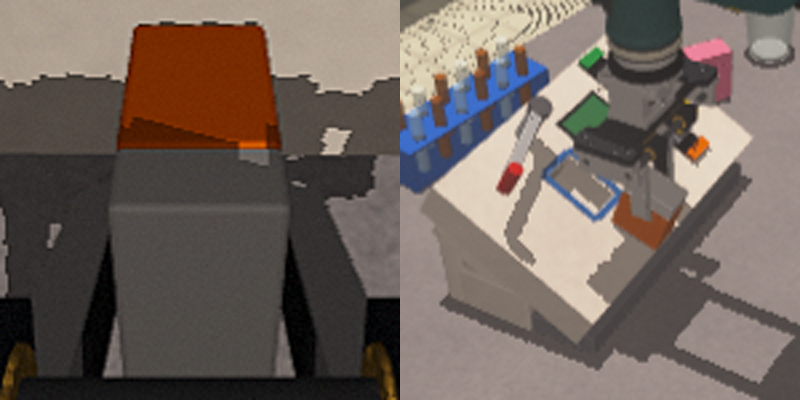

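Run:
```python
from bench import robot
from h import *
import cv2
im=np.load("pics/w3.npy").astype(int)
m=((im[:,:,2]>im[:,:,0]+40)&(im[:,:,2]>im[:,:,1]+25)).astype(np.uint8)
cs,_=cv2.findContours(m,cv2.RETR_EXTERNAL,cv2.CHAIN_APPROX_NONE)
for c in cs:
    if cv2.contourArea(c)>300: print(cv2.boundingRect(c),cv2.approxPolyDP(cv2.convexHull(c),4,True)[:,0].tolist())
ci=robot.camera_info("wrist");pos=np.array([.48599325,.12390487,.12331622]);T=wristT(ci,pos,[-3.14143482,.00053657,.172911])
P=np.array([180,150])+(np.array([[108,208],[290,208],[135,27],[268,27]])+.5)/2.667-.5
d=np.array([[30,18,80],[30,-18,80],[30,18,6],[30,-18,6]])/1e3-[0,0,.066]
def f(q): # offsets in tool-yaw frame from grasp: x,y,z, tilt deg
    M=(R.from_euler('z',.1729)*R.from_euler('y',-q[3],degrees=True)).as_matrix()
    return ((d+q[:3])@M.T+pos+[0,0,.019])
s=least_squares(lambda q:(proj(f(q),ci,T)-P).ravel(),[0,0,0,30]);print(s.x,s.fun.round(2))
```

```text
(199, 9, 113, 138) [[311, 17], [295, 141], [283, 146], [213, 141], [199, 23], [270, 9]]
[-4.68018308e-03 -9.16002012e-04  1.08259993e-03  1.96975501e+01] [ 0.22  0.03  0.71  0.02 -0.07 -0.03 -1.24 -0.03]
```

Run:
```python
from bench import robot
from h import *
ci=robot.camera_info("wrist");pos=np.array([.48599325,.12390487,.12331622]);T=wristT(ci,pos,[-3.14143482,.00053657,.172911])
P=np.array([180,150])+(np.array([[108,208],[290,208],[135,27],[268,27]])+.5)/2.667-.5
print(P.round(1).tolist())
for g in (.063,.066,.0686):
  for t in (15,20,25,30):
    d=np.array([[30,18,80],[30,-18,80],[30,18,6],[30,-18,6]])/1e3-[.001,0,g]
    M=(R.from_euler('z',.1729)*R.from_euler('y',-t,degrees=True)).as_matrix()
    X=d@M.T+pos+[0,0,.019]; p=proj(X,ci,T)
    print(g,t,"rows",p[[0,2],1].round(1),"widths",(p[1]-p[0])[0].round(1),(p[3]-p[2])[0].round(1))
q=[.5852,.0893,.1725]
print(proj(deckpts(q,[[.0385,.079,0],[.0385,.021,0],[-.041,.021,0],[-.041,.079,0]]),ci,T).round().tolist())
```

```text
[[220.2, 227.7], [288.4, 227.7], [230.3, 159.8], [280.2, 159.8]]
0.063 15 rows [219.8 160.9] widths 69.9 48.5
0.063 20 rows [225.2 156.3] widths 70.5 49.6
0.063 25 rows [230.8 152. ] widths 71.1 50.9
0.063 30 rows [236.6 148.2] widths 71.5 52.3
0.066 15 rows [216.4 159.3] widths 68.7 47.9
0.066 20 rows [221.3 154.4] widths 69.4 49.1
0.066 25 rows [226.5 149.8] widths 69.9 50.3
0.066 30 rows [231.8 145.6] widths 70.4 51.7
0.0686 15 rows [213.6 157.9] widths 67.6 47.4
0.0686 20 rows [218.  152.7] widths 68.4 48.6
0.0686 25 rows [222.8 147.9] widths 69.0 49.8
0.0686 30 rows [227.7 143.4] widths 69.6 51.2
[[199.0, 17.0], [311.0, 17.0], [296.0, 143.0], [214.0, 143.0]]
```

>>> arm_command --pt "-0.0059 -0.001 0.0104 0" --pt "0.0248 0.0043 0.0284 0" --pt "0.0248 0.0043 0.0284 0" --pt "0.0277 0.0048 0.0232 0" --pt "0.0307 0.0054 0.018 0" --pt "0.0307 0.0054 0.018 0"

```text
time: 7.47
tool_pos: [0.5009, 0.1261, 0.1308]
ee_rot: [3.141, 0.003, 0.173]
wrist_force: [-10.0, -1.8, 15.7]
width: 0.0358
finger_force: 30.0
```

>>> arm_command --pt "-0.005 -0.0009 -0.005 0" --pt "-0.01 -0.0018 -0.01 0" --pt "-0.015 -0.0027 -0.015 0" --pt "-0.0205 -0.0036 -0.02 0" --pt "-0.0205 -0.0036 -0.02 0"

```text
time: 7.88
tool_pos: [0.4941, 0.125, 0.1217]
ee_rot: [3.141, -0.007, 0.173]
wrist_force: [-0.9, 0.2, 13.5]
width: 0.0359
finger_force: 30.0
```

```bash
cat > cas.py <<'E'
from h import *
import cv2
def orange(im):
    h=cv2.cvtColor(im,cv2.COLOR_RGB2HSV).astype(int)
    m=((h[:,:,0]<14)&(h[:,:,1]>170)&(h[:,:,2]>50)).astype(np.uint8)
    m[:,:190]=0;m[:,330:]=0
    n,l,s,c=cv2.connectedComponentsWithStats(m)
    k=1+np.argmax(s[1:,4]);ys=np.where(l==k)
    r0=ys[0].min();r1=ys[0].max();f=lambda r:(ys[1][ys[0]==r].min(),ys[1][ys[0]==r].max())
    return r0,r1,f(r0+1),f(r1-1)
def solve(o,ci,pos,rpy,zc=.068):
    T=wristT(ci,pos,rpy);r0,r1,a,b=o
    P=np.array([[b[0]-.5,r1+.5],[b[1]+.5,r1+.5],[a[0]-.5,r0-.5],[a[1]+.5,r0-.5]])
    d=np.array([[.03,.018,zc],[.03,-.018,zc],[.03,.018,.006],[.03,-.018,.006]])
    def f(q):
        M=(R.from_euler('z',rpy[2])*R.from_euler('y',-q[3],degrees=True)).as_matrix()
        return (d+[q[0],q[1],-q[2]])@M.T+pos+[0,0,.019]
    s=least_squares(lambda q:(proj(f(q),ci,T)-P).ravel(),[0,0,.067,20]);return s.x.round(4),s.fun.round(1)
E
python3 - <<'E'
from bench import robot
from cas import *
ci=robot.camera_info("wrist");o=robot.get_obs();im=robot.snapshot("wrist");np.save("pics/w4.npy",im)
w=[(np.load("pics/w2.npy"),[.50035827,.12681848,.2475283],[3.14070686,.0032123,.17213803]),
(np.load("pics/w3.npy"),[.48599325,.12390487,.12331622],[-3.14143482,.00053657,.172911]),(im,o["tool_pos"],o["ee_rot"])]
for I,p,r in w:
    q=orange(I);print(q)
    for zc in (.066,.07):print(zc,*solve(q,ci,np.array(p),r,zc))
E
```

```text
(np.int64(176), np.int64(194), (np.int64(232), np.int64(275)), (np.int64(227), np.int64(282)))
0.066 [-0.0029 -0.0006  0.0779 -0.5698] [-0.7  0.  -0.1 -0.   1.1 -0.  -0.1 -0. ]
0.07 [-2.6000e-03 -6.0000e-04  8.0600e-02 -1.3534e+00] [-0.9  0.   0.1  0.   1.4 -0.  -0.4 -0. ]
(np.int64(159), np.int64(205), (np.int64(231), np.int64(277)), (np.int64(224), np.int64(284)))
0.066 [-6.50000e-03 -5.00000e-04  7.20000e-02  1.87442e+01] [-0.  0. -0. -0.  0. -0. -0. -0.]
0.07 [-5.70000e-03 -5.00000e-04  7.43000e-02  1.67604e+01] [-0.2  0.   0.2  0.   0.4 -0.  -0.4 -0. ]
(np.int64(154), np.int64(214), (np.int64(229), np.int64(279)), (np.int64(223), np.int64(285)))
0.066 [-6.70000e-03 -5.00000e-04  6.71000e-02  2.77033e+01] [-0.3  0.   0.3  0.   0.6 -0.  -0.6 -0. ]
0.07 [-6.00000e-03 -5.00000e-04  6.92000e-02  2.50363e+01] [-0.5  0.1  0.5  0.   1.1 -0.1 -1.1 -0.1]
```

>>> arm_command --pt "-0.005 -0.0009 -0.0035 0" --pt "-0.0085 -0.0015 -0.0055 0" --pt "-0.0085 -0.0015 -0.0055 0"

```text
time: 8.18
tool_pos: [0.4908, 0.1244, 0.1198]
ee_rot: [3.141, -0.01, 0.173]
wrist_force: [-0.8, -0.7, 15.2]
width: 0.036
finger_force: 30.0
```

Run:
```python
from bench import robot
from cas import *
ci=robot.camera_info("wrist");o=robot.get_obs();im=robot.snapshot("wrist");np.save("pics/w5.npy",im)
p,r=o["tool_pos"],o["ee_rot"];q=orange(im);print(q,p,*solve(q,ci,p,r,.066))
h=(p[0]-.5852)*.985+(p[1]-.0893)*.1717;v=p[2]+.019-.12
print("grasp deck x,z",h*.866+v*.5,-h*.5+v*.866)
T=wristT(ci,p,r);r0,r1,a,b=q
for g in (.057,.060,.063,.066):
    d=np.array([[.03,0,.066],[.03,0,.006]])
    f=lambda s:proj((d+[s[0],0,-g])@((R.from_euler('z',r[2])*R.from_euler('y',-s[1],degrees=True)).as_matrix().T)+p+[0,0,.019],ci,T)[:,1]-[r1+.5,r0-.5]
    s=least_squares(f,[0,28]);print(g,s.x)
```

```text
(np.int64(154), np.int64(214), (np.int64(229), np.int64(279)), (np.int64(223), np.int64(285))) [0.49080985 0.12438796 0.11983854] [-6.80000e-03 -5.00000e-04  6.71000e-02  2.78314e+01] [-0.3  0.   0.3  0.   0.6 -0.  -0.6 -0. ]
grasp deck x,z -0.06587916420355382 0.05978902719624963
0.057 [1.83348092e-03 2.47575390e+01]
0.06 [-5.53486550e-04  2.56181902e+01]
0.063 [-3.08346016e-03  2.65084443e+01]
0.066 [-5.76970301e-03  2.74320329e+01]
```

>>> arm_command --pt "-0.0059 -0.001 0.0104 0" --pt "0.051 0.008 0.0436 0" --pt "0.1077 0.0169 0.0768 0" --pt "0.1077 0.0169 0.0768 0" --pt "0.1077 0.0169 0.0768 0" --pt "0.1077 0.0169 0.0768 0"

```text
time: 8.73
tool_pos: [0.5404, 0.1321, 0.1516]
ee_rot: [-3.142, 0.005, 0.172]
wrist_force: [-0.6, 0.1, -2.0]
width: 0.0358
finger_force: 30.0
```

Run:
```python
from bench import robot
from cas import *
ci=robot.camera_info("wrist");o=robot.get_obs();im=robot.snapshot("wrist");np.save("pics/w6.npy",im)
s=robot.snapshot("side")
a=cv2.resize(im[90:290,160:360,::-1],(400,400),interpolation=cv2.INTER_CUBIC)
b=cv2.resize(s[115:235,180:300,::-1],(400,400),interpolation=cv2.INTER_CUBIC)
cv2.imwrite("pics/c6.png",np.hstack([a,b]))
p,r=o["tool_pos"],o["ee_rot"];q=orange(im);print(q,p,o["wrist_force"],*solve(q,ci,p,r,.066))
h=(p[0]-.5852)*.985+(p[1]-.0893)*.1717;v=p[2]+.019-.12
print("grasp deck x,z",h*.866+v*.5,-h*.5+v*.866,"y",-(p[0]-.5852)*.1717+(p[1]-.0893)*.985)
```

```text
(np.int64(154), np.int64(214), (np.int64(229), np.int64(279)), (np.int64(223), np.int64(285))) [0.54038148 0.13212698 0.15161417] [-0.63549231  0.13852863 -2.02575475] [-6.50000e-03 -5.00000e-04  6.72000e-02  2.70187e+01] [-0.3  0.   0.3  0.   0.6 -0.  -0.6 -0. ]
grasp deck x,z -0.006555521515226648 0.06222829692144264 y 0.04987991305161679
```

View pics/c6.png

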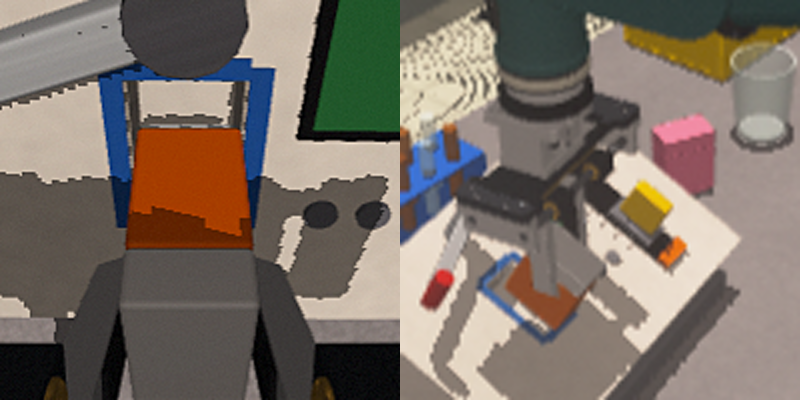

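Run:
```python
from bench import robot
from cas import *
ci=robot.camera_info("wrist");o=robot.get_obs();p,r=o["tool_pos"],o["ee_rot"];T=wristT(ci,p,r);q=[.5852,.0893,.1725]
for z in (.004,.008,.012):
  for y,row,n in((.05,153.5,"cas"),):
    s=least_squares(lambda s:proj(deckpts(q,[[s[0],y,z]]),ci,T)[0,1]-row,[.02]);print(n,z,s.x)
im=np.load("pics/w6.npy")
for col in (240,255,270): print(col,[(i,*im[i,col]) for i in range(122,136)])
print(proj(deckpts(q,[[.0325,.05,0],[.0355,.05,0],[.041,.05,0]]),ci,T).round(1))
print([proj(deckpts(q,[[0,.05+y,0]]),ci,T).round(1).tolist() for y in(.0293,-.0293)])
```

```text
cas 0.004 [0.01658677]
cas 0.008 [0.01968537]
cas 0.012 [0.02278396]
240 [(122, np.uint8(64), np.uint8(62), np.uint8(62)), (123, np.uint8(60), np.uint8(58), np.uint8(58)), (124, np.uint8(60), np.uint8(55), np.uint8(59)), (125, np.uint8(61), np.uint8(57), np.uint8(60)), (126, np.uint8(63), np.uint8(58), np.uint8(55)), (127, np.uint8(50), np.uint8(45), np.uint8(42)), (128, np.uint8(19), np.uint8(63), np.uint8(130)), (129, np.uint8(2), np.uint8(53), np.uint8(129)), (130, np.uint8(167), np.uint8(163), np.uint8(162)), (131, np.uint8(206), np.uint8(188), np.uint8(167)), (132, np.uint8(200), np.uint8(185), np.uint8(167)), (133, np.uint8(194), np.uint8(180), np.uint8(164)), (134, np.uint8(196), np.uint8(178), np.uint8(162)), (135, np.uint8(196), np.uint8(179), np.uint8(164))]
255 [(122, np.uint8(60), np.uint8(56), np.uint8(58)), (123, np.uint8(62), np.uint8(60), np.uint8(60)), (124, np.uint8(60), np.uint8(57), np.uint8(57)), (125, np.uint8(61), np.uint8(59), np.uint8(62)), (126, np.uint8(64), np.uint8(63), np.uint8(60)), (127, np.uint8(66), np.uint8(64), np.uint8(66)), (128, np.uint8(62), np
[... 483 characters left out ...]
8(53)), (124, np.uint8(41), np.uint8(62), np.uint8(96)), (125, np.uint8(24), np.uint8(70), np.uint8(137)), (126, np.uint8(26), np.uint8(69), np.uint8(137)), (127, np.uint8(27), np.uint8(69), np.uint8(131)), (128, np.uint8(23), np.uint8(67), np.uint8(131)), (129, np.uint8(11), np.uint8(58), np.uint8(129)), (130, np.uint8(88), np.uint8(105), np.uint8(130)), (131, np.uint8(220), np.uint8(198), np.uint8(174)), (132, np.uint8(202), np.uint8(186), np.uint8(169)), (133, np.uint8(200), np.uint8(184), np.uint8(170)), (134, np.uint8(199), np.uint8(183), np.uint8(168)), (135, np.uint8(199), np.uint8(185), np.uint8(169))]
[[253.2 131.1]
 [253.2 127.3]
 [253.2 120.1]]
[[[214.7, 167.7]], [[291.9, 167.7]]]
```

>>> arm_command --pt "0.0154 0.0027 0.009 0" --pt "0.0154 0.0027 0.009 0" --pt "0.019 0.0033 0.003 0" --pt "0.0222 0.0039 -0.0031 0" --pt "0.0252 0.0044 -0.0083 0" --pt "0.0252 0.0044 -0.0083 0"

```text
time: 9.33
tool_pos: [0.5538, 0.1345, 0.1481]
ee_rot: [3.142, 0.002, 0.173]
wrist_force: [-0.6, 0.8, -1.7]
width: 0.0359
finger_force: 30.0
```

>>> arm_command --pt "0.002 0.0003 -0.0035 0" --pt "0.004 0.0006 -0.007 0" --pt "0.006 0.001 -0.0105 0" --pt "0.008 0.0014 -0.014 0" --pt "0.008 0.0014 -0.014 0"

```text
time: 9.75
tool_pos: [0.5585, 0.1353, 0.1419]
ee_rot: [3.142, 0.001, 0.172]
wrist_force: [0.4, 0.6, -1.4]
width: 0.0356
finger_force: 30.0
```

>>> arm_command --pt "0.002 0.0003 -0.0035 0" --pt "0.004 0.0006 -0.007 0" --pt "0.006 0.001 -0.0105 0" --pt "0.008 0.0014 -0.014 0" --pt "0.01 0.0017 -0.0175 0" --pt "0.01 0.0017 -0.0175 0"

```text
time: 10.25
tool_pos: [0.5636, 0.1361, 0.1331]
ee_rot: [3.142, 0.0, 0.172]
wrist_force: [-0.7, 1.3, -2.8]
width: 0.0359
finger_force: 30.0
```

>>> arm_command --pt "0.002 0.0003 -0.0035 0" --pt "0.004 0.0006 -0.007 0" --pt "0.006 0.001 -0.0105 0" --pt "0.008 0.0014 -0.014 0" --pt "0.008 0.0014 -0.014 0"

```text
time: 10.67
tool_pos: [0.5676, 0.1368, 0.1261]
ee_rot: [3.142, 0.001, 0.173]
wrist_force: [-1.0, -0.3, -3.4]
width: 0.0357
finger_force: 30.0
```

>>> arm_command --pt "0 0 0 0" --pt "0 0 0 0" --pt "0 0 0 0" --pt "0 0 0 0" --pt "0 0 0 0" --claw 0.4

```text
time: 11.08
tool_pos: [0.568, 0.1369, 0.1273]
ee_rot: [3.141, -0.001, 0.172]
wrist_force: [0.3, -0.0, -0.3]
width: 0.056
finger_force: 0.0
```

Run:
```python
from bench import robot
from cas import *
ci=robot.camera_info("wrist");o=robot.get_obs();im=robot.snapshot("wrist");s=robot.snapshot("side")
a=cv2.resize(im[90:290,160:360,::-1],(400,400),interpolation=cv2.INTER_CUBIC)
b=cv2.resize(s[115:235,180:300,::-1],(400,400),interpolation=cv2.INTER_CUBIC)
cv2.imwrite("pics/c7.png",np.hstack([a,b]))
p=o["tool_pos"];print(p,o["wrist_force"],orange(im))
h=(p[0]-.5852)*.985+(p[1]-.0893)*.1717;v=p[2]+.019-.12
print("grasp deck x,z",h*.866+v*.5,-h*.5+v*.866,"y",-(p[0]-.5852)*.1717+(p[1]-.0893)*.985)
```

```text
[0.56802637 0.13687114 0.12731763] [ 0.25791709 -0.00858454 -0.28892544] (np.int64(197), np.int64(211), (np.int64(281), np.int64(283)), (np.int64(225), np.int64(284)))
grasp deck x,z 0.005582992615689542 0.02716509824164079 y 0.049806281557841225
```

View pics/c7.png

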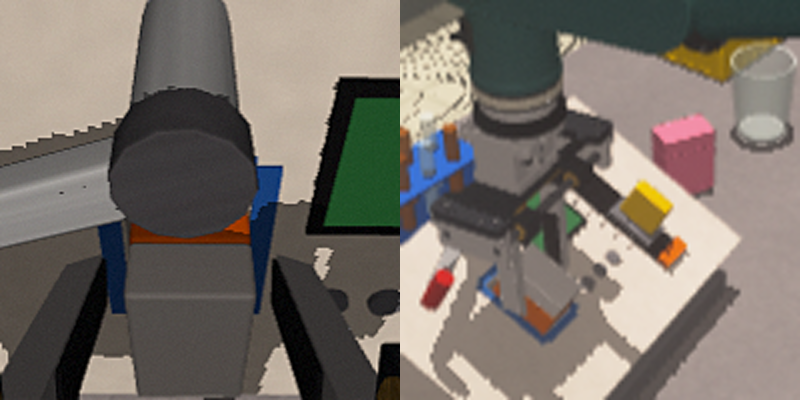

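>>> arm_command --pt "-0.011 -0.002 0.02 0" --pt "-0.0443 -0.0077 0.078 0" --pt "-0.0443 -0.0077 0.078 0" --pt "-0.0443 -0.0077 0.078 0"

```text
time: 11.52
tool_pos: [0.5464, 0.1332, 0.169]
ee_rot: [3.141, -0.006, 0.173]
wrist_force: [-0.0, 0.7, -0.9]
width: 0.0564
finger_force: 0.0
```

>>> arm_command --pt "-0.0034 -0.0006 -0.002 0" --pt "-0.0034 -0.0006 -0.002 0" --pt "-0.0034 -0.0006 -0.002 0" --pt "-0.0034 -0.0006 -0.002 0" --pt "-0.0034 -0.0006 -0.002 0" --pt "-0.0034 -0.0006 -0.002 0" --pt "-0.0034 -0.0006 -0.002 0" --pt "-0.0034 -0.0006 -0.002 0" --claw 1

```text
time: 12.18
tool_pos: [0.5438, 0.1327, 0.1646]
ee_rot: [3.142, 0.0, 0.172]
wrist_force: [-0.3, 1.1, 0.6]
width: 0.0064
finger_force: 0.0
```

>>> arm_command --pt "0.0 0.0 0 0" --pt "0.005 0.0009 -0.0087 0" --pt "0.008 0.0014 -0.014 0" --pt "0.008 0.0014 -0.014 0"

```text
time: 12.52
tool_pos: [0.5475, 0.1333, 0.1566]
ee_rot: [3.142, 0.002, 0.172]
wrist_force: [-0.6, 0.2, -0.4]
width: 0.0006
finger_force: 0.0
```

>>> arm_command --pt "0.001 0.0002 -0.0017 0" --pt "0.002 0.0003 -0.0035 0" --pt "0.003 0.0005 -0.0052 0" --pt "0.003 0.0005 -0.0052 0"

```text
time: 12.85
tool_pos: [0.5492, 0.1336, 0.1552]
ee_rot: [3.141, 0.0, 0.172]
wrist_force: [0.1, -0.1, 0.9]
width: 0.0003
finger_force: 0.4
```

>>> arm_command --pt "0.001 0.0002 -0.0017 0" --pt "0.002 0.0003 -0.0035 0" --pt "0.002 0.0003 -0.0035 0"

```text
time: 13.1
tool_pos: [0.5497, 0.1337, 0.1547]
ee_rot: [3.141, 0.001, 0.173]
wrist_force: [-3.2, -0.9, 5.5]
width: 0.0008
finger_force: 3.3
```

>>> arm_command --pt "0.001 0.0002 -0.0017 0" --pt "0.002 0.0003 -0.0035 0" --pt "0.003 0.0005 -0.0052 0" --pt "0.003 0.0005 -0.0052 0"

```text
time: 13.43
tool_pos: [0.55, 0.1338, 0.1543]
ee_rot: [3.141, 0.002, 0.173]
wrist_force: [-9.7, -1.7, 14.4]
width: 0.0005
finger_force: 8.5
```

>>> arm_command --pt "-0.02 -0.0034 0.04 0" --pt "-0.04 -0.007 0.12 0" --pt "-0.04 -0.007 0.2 0" --pt "-0.04 -0.007 0.26 0" --pt "-0.04 -0.007 0.26 0" --pt "-0.04 -0.007 0.26 0"

```text
time: 13.93
tool_pos: [0.5328, 0.1307, 0.2835]
ee_rot: [3.141, -0.006, 0.173]
wrist_force: [-0.3, 0.4, -0.9]
width: 0.0004
finger_force: 0.0
```

```bash
cat > lev.py <<'E'
from bench import robot
from h import *
q=[.5852,.0893,.1725]
def rel(pts,yaws):
    o=robot.get_obs();p=o["tool_pos"];y0=o["ee_rot"][2];print(p.round(4),round(y0,3),o["joint_positions"].round(2))
    W=deckpts(q,pts)
    for w,y in zip(W,yaws): print(((w-p)/.5).round(4).tolist(),round(np.degrees(y-y0)/120,4),w.round(3))
def pin(a,D,z=.066): return [.085-.12*np.sin(a)+D*np.cos(a),.05+.12*np.cos(a)+D*np.sin(a),z]
E
python3 - <<'E'
from lev import *
from cas import *
im=robot.snapshot("top");hsv=cv2.cvtColor(im,cv2.COLOR_RGB2HSV)
m=((hsv[:,:,0]<6)|(hsv[:,:,0]>174))&(hsv[:,:,1]>180)&(hsv[:,:,2]>90);m[:,:160]=0;m[:,230:]=0;m[:100]=0;m[200:]=0
ys,xs=np.nonzero(m);print("red",len(xs),xs.mean(),ys.mean())
ci=robot.camera_info("top")
for a in (.2,.25,.3,.35): print(a,proj(deckpts(q,[pin(a,0,.077)]),ci,ci["extrinsics"]))
rel([pin(.3,.03,.13),pin(.3,.03,.066)],[.1725+.3]*2)
E
```

```text
red 0 nan nan
0.2 [[175.33062749 155.99165305]]
0.25 [[176.30904359 158.00936896]]
0.3 [[177.38640858 159.97466745]]
0.35 [[178.55940909 161.88315418]]
[0.532  0.1306 0.2809] 0.172 [ 0.14  0.08  1.23 -0.    1.83  1.54]
[0.0523, 0.2603, -0.0184] 0.1432 [0.558 0.261 0.272]
[0.1153, 0.2713, -0.1292] 0.1432 [0.59  0.266 0.216]<stdin>:5: RuntimeWarning: Mean of empty slice.
  ret = ret.dtype.type(ret / rcount)
```

>>> arm_command --pt "0.1153 0.2713 0 0.143" --pt "0.1153 0.2713 0 0.143" --pt "0.1153 0.2713 0 0.143" --pt "0.1153 0.2713 0 0.143" --pt "0.1153 0.2713 0 0.143" --pt "0.1153 0.2713 -0.06 0.143" --pt "0.1153 0.2713 -0.129 0.143" --pt "0.1153 0.2713 -0.129 0.143"

```text
time: 14.65
tool_pos: [0.5838, 0.2637, 0.2034]
ee_rot: [-3.139, 0.023, 0.472]
wrist_force: [-0.2, 0.1, -2.7]
width: 0.0007
finger_force: 0.0
```

Run:
```python
from lev import *
A=[.3,.35,.4,.5,.6,.7,.8,.9]
print(robot.get_obs()["wrist_force"])
rel([pin(a,.015) for a in A],[.1725+a for a in A])
```

```text
[-0.24703254  0.10826799 -2.74217877]
[0.5838 0.2637 0.2034] 0.472 [ 0.34  0.31  1.11 -0.    1.74  1.44]
[-0.0112, -0.0081, 0.0113] 0.0004 [0.578 0.26  0.209]
[-0.0209, -0.0122, 0.0054] 0.0243 [0.573 0.258 0.206]
[-0.0304, -0.0169, -0.0005] 0.0481 [0.569 0.255 0.203]
[-0.0486, -0.0279, -0.0119] 0.0959 [0.559 0.25  0.197]
[-0.0657, -0.041, -0.0229] 0.1436 [0.551 0.243 0.192]
[-0.0814, -0.0561, -0.0334] 0.1914 [0.543 0.236 0.187]
[-0.0957, -0.073, -0.0432] 0.2391 [0.536 0.227 0.182]
[-0.1084, -0.0914, -0.0522] 0.2869 [0.53  0.218 0.177]
```

>>> arm_command --pt "0 0 0 0" --pt "0 0 0 0" --pt "0 0 0 0"

```text
time: 14.9
tool_pos: [0.5907, 0.2662, 0.2196]
ee_rot: [3.141, -0.005, 0.471]
wrist_force: [0.1, 0.4, 0.4]
width: 0.0006
finger_force: 0.0
```

Run:
```python
from lev import *
A=[.3,.38,.46,.54,.62,.7,.78,.86]
rel([pin(a,.015) for a in A],[.1725+a for a in A])
```

```text
[0.5907 0.2662 0.2196] 0.471 [ 0.34  0.3   1.09 -0.    1.74  1.44]
[-0.0251, -0.0129, -0.0211] 0.0005 [0.578 0.26  0.209]
[-0.0405, -0.0198, -0.0305] 0.0387 [0.57  0.256 0.204]
[-0.0553, -0.0281, -0.0398] 0.0769 [0.563 0.252 0.2  ]
[-0.0695, -0.0378, -0.0488] 0.1151 [0.556 0.247 0.195]
[-0.0828, -0.0488, -0.0575] 0.1533 [0.549 0.242 0.191]
[-0.0953, -0.061, -0.0658] 0.1915 [0.543 0.236 0.187]
[-0.1069, -0.0743, -0.0737] 0.2297 [0.537 0.229 0.183]
[-0.1174, -0.0887, -0.0811] 0.2679 [0.532 0.222 0.179]
```

>>> arm_command --pt "-0.025 -0.013 -0.019 0" --pt "-0.0405 -0.02 -0.028 0.039" --pt "-0.055 -0.028 -0.037 0.077" --pt "-0.0695 -0.038 -0.046 0.115" --pt "-0.083 -0.049 -0.055 0.153" --pt "-0.095 -0.061 -0.063 0.1915" --pt "-0.107 -0.074 -0.071 0.23" --pt "-0.1175 -0.089 -0.078 0.268"

```text
time: 15.57
tool_pos: [0.532, 0.2222, 0.1811]
ee_rot: [3.137, -0.006, 1.038]
wrist_force: [-0.3, 0.8, 0.1]
width: 0.0008
finger_force: 0.4
```

>>> arm_command --pt "0 0 0 0" --pt "0 0 0 0"

```text
time: 15.73
tool_pos: [0.5319, 0.2218, 0.1801]
ee_rot: [3.138, -0.004, 1.031]
wrist_force: [0.1, 0.9, 0.4]
width: 0.0004
finger_force: 0.0
```

Run:
```python
from lev import *
from cas import *
im=robot.snapshot("side");cv2.imwrite("pics/s8.png",cv2.resize(im[115:235,150:310,::-1],(800,600),interpolation=cv2.INTER_CUBIC))
A=[.94,1.02,1.1,1.18,1.26,1.34,1.42,1.5,1.55,1.571]
rel([pin(a,.015) for a in A]+[pin(1.571,.012)],[.1725+a for a in A]+[1.7435])
```

```text
[0.5319 0.222  0.1797] 1.031 [ 0.3   0.15  1.35 -0.    1.63  0.84]
[-0.0093, -0.0157, -0.0082] 0.0389 [0.527 0.214 0.176]
[-0.0176, -0.032, -0.0145] 0.0771 [0.523 0.206 0.172]
[-0.0247, -0.0491, -0.0203] 0.1153 [0.52  0.197 0.17 ]
[-0.0306, -0.0668, -0.0254] 0.1535 [0.517 0.189 0.167]
[-0.0352, -0.085, -0.0298] 0.1917 [0.514 0.179 0.165]
[-0.0385, -0.1037, -0.0335] 0.2299 [0.513 0.17  0.163]
[-0.0404, -0.1227, -0.0365] 0.2681 [0.512 0.161 0.161]
[-0.0411, -0.1419, -0.0388] 0.3063 [0.511 0.151 0.16 ]
[-0.0408, -0.154, -0.0398] 0.3302 [0.512 0.145 0.16 ]
[-0.0405, -0.1591, -0.0401] 0.3402 [0.512 0.142 0.16 ]
[-0.0395, -0.165, -0.0401] 0.3402 [0.512 0.139 0.16 ]
```

View pics/s8.png

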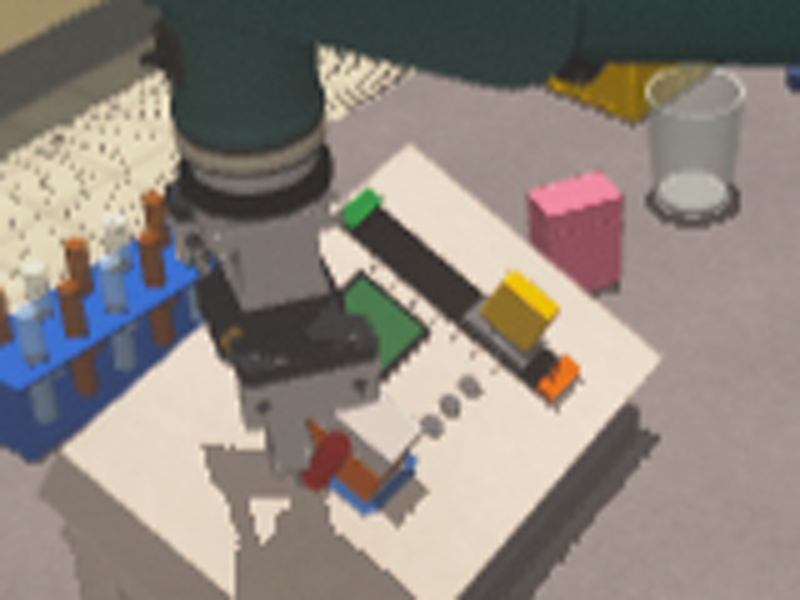

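>>> arm_command --pt "-0.009 -0.016 -0.008 0.039" --pt "-0.018 -0.032 -0.0145 0.077" --pt "-0.025 -0.049 -0.02 0.115" --pt "-0.031 -0.067 -0.0255 0.1535" --pt "-0.035 -0.085 -0.03 0.192" --pt "-0.0385 -0.104 -0.0335 0.23" --pt "-0.0405 -0.123 -0.0365 0.268" --pt "-0.041 -0.142 -0.039 0.306"

```text
time: 16.45
tool_pos: [0.5111, 0.1511, 0.1592]
ee_rot: [3.139, -0.001, 1.677]
wrist_force: [-0.3, 0.9, 0.4]
width: 0.0006
finger_force: 0.4
```

>>> arm_command --pt "0 -0.006 0 0.012" --pt "0 -0.012 0 0.024" --pt "0 -0.016 0 0.034" --pt "0 -0.016 0 0.034"

```text
time: 16.78
tool_pos: [0.5108, 0.1461, 0.159]
ee_rot: [3.139, -0.007, 1.746]
wrist_force: [-1.0, 7.6, -1.4]
width: 0.0005
finger_force: 3.7
```

>>> arm_command --pt "0.001 -0.004 0 0" --pt "0.0015 -0.008 0 0" --pt "0.0015 -0.008 0 0" --pt "0.0015 -0.008 0 0"

```text
time: 17.12
tool_pos: [0.5108, 0.1459, 0.1591]
ee_rot: [3.139, -0.014, 1.748]
wrist_force: [-2.5, 15.0, -0.5]
width: 0.0004
finger_force: 7.7
```

>>> arm_command --pt "0 0.05 0 0" --pt "0 0.06 0.06 0" --pt "0 0.06 0.14 0" --pt "0 0.06 0.21 -0.05" --pt "0 0.06 0.22 -0.11" --pt "0 0.06 0.22 -0.17" --pt "0 0.06 0.22 -0.2" --pt "0 0.06 0.22 -0.2"

```text
time: 17.78
tool_pos: [0.5118, 0.1691, 0.2694]
ee_rot: [3.139, -0.001, 1.325]
wrist_force: [-0.3, 0.5, 0.4]
width: 0.0002
finger_force: 0.0
```

Run:
```python
from lev import *
rel([[-.075,-.1,.038]],[.1725])
```

```text
[0.5118 0.1691 0.2694] 1.325 [ 0.21  0.06  1.28 -0.    1.8   0.46]
[0.0157, -0.3854, -0.3079] -0.5501 [ 0.52  -0.024  0.115]
```

>>> arm_command --pt "-0.03 -0.07 0 -0.059" --pt "-0.03 -0.14 0 -0.118" --pt "-0.03 -0.21 0 -0.177" --pt "-0.03 -0.28 0 -0.236" --pt "-0.03 -0.34 0 -0.295" --pt "-0.03 -0.3854 0 -0.354" --pt "-0.03 -0.3854 0 -0.413" --pt "-0.03 -0.3854 0 -0.472"

```text
time: 18.45
tool_pos: [0.4963, -0.0256, 0.2682]
ee_rot: [3.141, -0.001, 0.33]
wrist_force: [-0.2, 0.4, 0.4]
width: -0.0
finger_force: 0.0
```

>>> arm_command --pt "0 0 -0.05 -0.059" --pt "0 0 -0.12 -0.078" --pt "0 0 -0.2 -0.078" --pt "0 0 -0.27 -0.078" --pt "0 0 -0.308 -0.078" --pt "0.02 0 -0.308 -0.078" --pt "0.02 0 -0.308 -0.078" --pt "0.02 0 -0.308 -0.078"

```text
time: 19.12
tool_pos: [0.5081, -0.0243, 0.1161]
ee_rot: [3.14, -0.004, 0.175]
wrist_force: [0.1, 0.4, 0.2]
width: 0.0005
finger_force: 0.0
```

Run:
```python
from lev import *
X=[-.075,-.055,-.035,-.015,.005,.015,.022,.025,.028,.032]
print(robot.get_obs()["wrist_force"])
rel([[x,-.1,.038] for x in X],[.1725]*10)
```

```text
[0.13577818 0.39455239 0.19170394]
[ 0.5081 -0.0243  0.1161] 0.175 [-0.16  0.03  1.61 -0.    1.5   1.24]
[0.0232, 0.0013, -0.0013] -0.0013 [ 0.52  -0.024  0.115]
[0.0573, 0.0072, 0.0187] -0.0013 [ 0.537 -0.021  0.125]
[0.0914, 0.0132, 0.0387] -0.0013 [ 0.554 -0.018  0.135]
[0.1255, 0.0191, 0.0587] -0.0013 [ 0.571 -0.015  0.145]
[0.1597, 0.0251, 0.0787] -0.0013 [ 0.588 -0.012  0.155]
[0.1767, 0.0281, 0.0887] -0.0013 [ 0.596 -0.01   0.16 ]
[0.1887, 0.0301, 0.0957] -0.0013 [ 0.602 -0.009  0.164]
[0.1938, 0.031, 0.0987] -0.0013 [ 0.605 -0.009  0.165]
[0.1989, 0.0319, 0.1017] -0.0013 [ 0.608 -0.008  0.167]
[0.2057, 0.0331, 0.1057] -0.0013 [ 0.611 -0.008  0.169]
```

>>> arm_command --pt "0.023 0.001 -0.001 0" --pt "0.04 0.004 0.009 0" --pt "0.057 0.007 0.019 0" --pt "0.074 0.01 0.029 0" --pt "0.091 0.013 0.039 0" --pt "0.108 0.016 0.049 0" --pt "0.125 0.019 0.059 0" --pt "0.142 0.022 0.069 0"

```text
time: 19.78
tool_pos: [0.5779, -0.0135, 0.1511]
ee_rot: [3.14, -0.002, 0.175]
wrist_force: [-1.2, -0.8, -1.2]
width: 0.0005
finger_force: 1.0
```

>>> arm_command --pt "0.01 0.0018 0.006 0" --pt "0.02 0.0035 0.0118 0" --pt "0.03 0.0052 0.0175 0" --pt "0.038 0.0066 0.0222 0" --pt "0.044 0.0077 0.0257 0" --pt "0.049 0.0085 0.0285 0" --pt "0.052 0.009 0.03 0" --pt "0.052 0.009 0.03 0"

```text
time: 20.45
tool_pos: [0.6032, -0.0083, 0.1637]
ee_rot: [-3.141, -0.001, 0.175]
wrist_force: [-2.2, -0.5, 3.1]
width: 0.0007
finger_force: 1.7
```

>>> arm_command --pt "0.0034 0.0006 0.002 0" --pt "0.0068 0.0012 0.004 0" --pt "0.0102 0.0018 0.006 0" --pt "0.0102 0.0018 0.006 0"

```text
time: 20.78
tool_pos: [0.6068, -0.0077, 0.1656]
ee_rot: [-3.141, 0.004, 0.175]
wrist_force: [-6.6, -2.4, 3.6]
width: 0.0004
finger_force: 3.5
```

>>> arm_command --pt "0.002 0.0003 0.0012 0" --pt "0.004 0.0007 0.0024 0" --pt "0.0052 0.0009 0.003 0" --pt "0.0052 0.0009 0.003 0"

```text
time: 21.12
tool_pos: [0.607, -0.0076, 0.1659]
ee_rot: [-3.141, 0.01, 0.174]
wrist_force: [-10.7, -1.5, 2.9]
width: 0.0006
finger_force: 5.9
```

>>> arm_command --pt "-0.05 -0.009 -0.03 0" --pt "-0.1 -0.018 -0.04 0" --pt "-0.14 -0.02 0.04 0" --pt "-0.2 -0.05 0.12 0" --pt "-0.27 -0.1 0.2 0" --pt "-0.34 -0.17 0.25 0" --pt "-0.4 -0.24 0.25 0" --pt "-0.42 -0.3 0.25 0"

```text
time: 21.78
tool_pos: [0.4179, -0.1314, 0.2906]
ee_rot: [3.139, -0.008, 0.178]
wrist_force: [1.4, -0.8, 0.1]
width: 0.0005
finger_force: 0.0
```

>>> arm_command --pt "0 -0.08 0 0" --pt "0 -0.16 0 0" --pt "0 -0.16 0 0" --pt "0 -0.16 0 0"

```text
time: 22.12
tool_pos: [0.4179, -0.2129, 0.2868]
ee_rot: [-3.141, -0.001, 0.171]
wrist_force: [-0.7, -0.2, -0.5]
width: 0.0004
finger_force: 0.0
```

Run:
```python
from lev import *
from cas import *
ci=robot.camera_info("top");T=ci["extrinsics"];im=robot.snapshot("top");hsv=cv2.cvtColor(im,cv2.COLOR_RGB2HSV).astype(int)
H,S,V=hsv[...,0],hsv[...,1],hsv[...,2]
reg=np.zeros(H.shape,bool);reg[105:210,165:310]=1
for n,m in (("red",((H<5)|(H>175))&(S>180)&(V>90)),("yellow",(H>20)&(H<32)&(S>170)&(V>130)),("orange",(H>4)&(H<16)&(S>170)&(V>60))):
    ys,xs=np.nonzero(m&reg);print(n,len(xs),xs.mean().round(1) if len(xs) else 0,ys.mean().round(1) if len(xs) else 0)
for a in (1.5,1.571): print(a,proj(deckpts(q,[pin(a,0,.077),pin(a,0,.097)]),ci,T).round(1).tolist())
for s in (.09,.1): print(s,proj(deckpts(q,[[-.035+s,-.1,.03],[-.035+s,-.1,.05]]),ci,T).round(1).tolist())
```

```text
red 21 224.1 182.4
yellow 89 272.9 135.6
orange 52 269.9 172.5
1.5 [[222.4, 183.1], [222.5, 185.9]]
1.571 [[225.5, 182.7], [225.6, 185.5]]
0.09 [[273.7, 138.5], [274.6, 140.5]]
0.1 [[273.3, 135.0], [274.2, 136.9]]
```

Run:
```python
from lev import *
from cas import *
for n,lo in (("side",60),("top",60)):
    ci=robot.camera_info(n);T=ci["extrinsics"];im=robot.snapshot(n);hsv=cv2.cvtColor(im,cv2.COLOR_RGB2HSV).astype(int)
    H,S,V=hsv[...,0],hsv[...,1],hsv[...,2]
    m=((H<6)|(H>172))&(S>150)&(V>lo)
    c=proj(deckpts(q,[pin(1.55,0)]),ci,T)[0].astype(int);w=np.zeros_like(m);w[c[1]-18:c[1]+18,c[0]-18:c[0]+18]=1
    ys,xs=np.nonzero(m&w);print(n,len(xs),xs.mean().round(2),ys.mean().round(2),xs.min(),xs.max(),ys.min(),ys.max())
    t=np.linspace(0,2*np.pi,24,endpoint=False)
    for a in (1.45,1.5,1.571,1.6):
        b=np.array(pin(a,0,.057));P=np.vstack([b+np.c_[.008*np.cos(t),.008*np.sin(t),0*t+k] for k in (0,.04)])
        u=proj(deckpts(q,P),ci,T);hull=cv2.convexHull(u.astype(np.float32));M=cv2.moments(hull)
        print(a,round(M["m10"]/M["m00"],2),round(M["m01"]/M["m00"],2),u.min(0).round(1),u.max(0).round(1))
```

```text
side 30 237.5 196.1 233 241 193 201
1.45 234.27 200.46 [228.9 194.3] [239.6 206.6]
1.5 235.54 199.4 [230.2 193.3] [240.9 205.5]
1.571 237.2 197.8 [231.9 191.7] [242.5 203.9]
1.6 237.83 197.11 [232.5 191. ] [243.1 203.2]
top 27 224.33 182.52 223 226 179 186
1.45 220.23 183.31 [217.3 177.8] [223.2 188.7]
1.5 222.42 183.17 [219.5 177.7] [225.4 188.6]
1.571 225.53 182.8 [222.6 177.3] [228.6 188.2]
1.6 226.78 182.59 [223.8 177.1] [229.9 188. ]
```

```bash
python3 -c "
from bench import robot
print(robot.close_job())"
```

```text
the job is handed in; nothing more can be done
None
```

I've handed the job in at about 22 s of the 58 s limit: the orange cassette is seated in the pocket and released, the lever is swung shut to its stop, and the selector is at its upper stop; I saw only the hand-in message, no verdict.

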